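Clear the mixing cup and unscrew the hardener jar's cap

ROBOT

A 7-joint arm with a two-finger parallel gripper is mounted at the origin on the work surface. World frame = base frame: x ahead of the robot, y to its left, z up, the work surface at z = 0. Lengths are in mm, angles in rad, forces in N, time in s.
With the tool pointing down it reaches from about 400 to 875 mm from the base axis. Payload 4.4 kg.
Tool frame: the origin (TCP) lies between the finger pads; the fingertips stand 11 mm ahead of it and the grasp point (between the pads) lies 8 mm behind it; y points along the fingers, x is the direction in which the jaws open and shut, and the axes are right-handed (so a half turn about y gives the same grasp; the last joint's range is limited). The gripper opens to 85 mm and grips with 20 to 120 N. Pads are 22 mm wide; open, the fingers measure 114 mm over their backs; the gripper's body (76 mm by 85 mm) begins 54 mm behind the grasp point. The pads swing forward as they close: fully open they stand 13 mm farther back than shut.
Start: joints at [-1.187, 0.628, 0.038, 1.517, -0.027, 0.996, -0.02], TCP at [282.59, 585.372, 242.313] pointing down, gripper open.
Joint ranges: [-3.06, 3.06], [-0.37, 2.12], [-1.25, 1.32], [0.18, 2.47], [-1.1, 4.24], [0.23, 1.98], [-2.94, 2.94]. Speed limits (rad/s): [2.57, 2.57, 3.14, 3.14, 3.14, 3.14, 3.14].

INTERFACE

Orientations are given as [roll, pitch, yaw] about the fixed x, y, z axes, in that order (R = Rz(yaw) Ry(pitch) Rx(roll)).
In Python, from cell import * gives the robot as it stands.
- The arm moves only by the shell command python3 -m jog 'ROWS'. ROWS is JSON, a list of rows, each an object of numbers: "x", "y", "z": the shift along the tool's x, y, z in mm; "ax", "ay", "az": the turn, a rotation vector about the tool's x, y, z in rad; "grip": the finger opening in mm, from 0 to 85.4. In form: [{"x": .., "y": .., "z": .., "ax": .., "ay": .., "az": .., "grip": ..}, ...]. A call has 1 to 5 rows; each row is the pose to reach, as a shift and turn from the pose commanded when the call began, along the tool's axes at that moment; what a row does not reach only later rows make up. A row lasts 1/10 s, in which the tool goes at most 50 mm and 8.59 degrees, less where a joint would pass 70% of its speed; a pose out of reach is approached as far as the arm can. A call with a gripper value outside its range is refused whole. The fingers move at their own pace and stop on an object; the grip force is fixed at half the most. Time passes only in rows, so rows that repeat a pose let the fingers close. It gives the time, the measured TCP pose, the force and the opening at its end, in the units of the state.
- read_state(): the state, without advancing time (a new reading comes with each control period).
- get_image(name): name is "scene" or "side" or "wrist"; returns a dict with "color" (400x640x3 uint8, red, green, blue), "vfov" (degrees; the focal length in pixels is half the picture's height over the tangent of half this angle, whatever the lens; pixels are square), "cx", "cy" (the principal point, pixels), "camera_from_world" (4x4, takes a point from world to camera coordinates). Camera axes: x right, y down, z forward; pixel columns grow to the right and rows downward; lengths in mm; the calibration is good to about 2 mm. A picture is of the moment at which its call begins. There is no depth.
- finish_job(): hands the job in, once; it reports no verdict.
The state is a dict: "clock": time; "qpos": joint angles; "qd": joint speeds; "tau": joint torques, N m; "eef_pos": TCP position; "tool_rot": TCP orientation; "force": force on the tool from outside, world axes, zero at the start; "torque": the same for the moment, N m; "width": finger opening in mm.
Only numpy, scipy, OpenCV 4.12 (cv2) and the standard library are available. Lean on these libraries where they do the work, as an engineer would, in place of code of your own. Each camera call takes 0.05 s, during which the arm holds its last target.

TASK

The square hardener jar stands braced against turning in the wooden holder on the bench, with a mixing cup left upside down over its tight screw cap. Lift the cup off and stand it, still mouth down, on the bench well clear of the holder, then unscrew the cap (anticlockwise from above) until its threads let go and finish while holding it level and still just above the jar's mouth, about three centimetres clear; do not let go of the cap or put it down. The jar stays down in its holder throughout, the cup is not tipped over, and the other things on the bench are left alone.

Things in the scene. Friction and masses are not known exactly. Their poses are not given: they have to be found in the camera images.
- holder: Plywood holder screwed to the bench, does not move: base plate 150 x 150 x 8 mm with a square socket in the middle, inner width 79 mm, walls 12 mm thick, their top edge 50 mm above the bench. It braces the jar against turning and sliding, but does not hold it down. Origin on the bench under the socket's centre, z up, x and y along the walls.
- jar: Loose square plastic jar, 0.4 to 0.8 kg, in the socket (1.5 mm play each side): body 76 x 76 mm, 80 mm tall with a flat top (shoulder), then a round neck 36 mm in diameter up to 109 mm with three short thread runs (44 mm across). Origin at the centre of its underside, z up along the neck's axis; it stands on the holder's base, 8 mm above the bench.
- jar_mouth (a point): Centre of the jar's mouth: top of the neck, 109 mm above the jar's underside. A black sprung seal disc (32 mm across) sticks out of it: 3 mm with the cap tight, 8 mm with the cap off.
- cap: Black ribbed round screw cap, 52 mm in diameter, 34 mm tall, 60 g; origin at the centre of its lower rim, z up. Screwed on, its rim is 90 mm above the jar's underside, 10 mm above the shoulder. The upper 12 mm are solid: grip there. Tight: a sprung rubber seal pushes it up at 30 N; a 12 N grip slips, so grip with 30 N or more. At the start its x axis is 0 to 0.15 rad anticlockwise of the jar's x.
- cup: White plastic mixing cup, 50 g, 72 mm tall, at the start mouth down over the cap, its mouth resting on the jar's shoulder. Outer diameter 66 mm at the mouth rim (below), 56 mm at the closed end (on top), wall 2.5 mm. Origin at the centre of the mouth, z towards the closed end (up, as it stands).
- tin: Bystander: metal tin, 80 mm in diameter, 110 mm tall, origin at the centre of its underside.
- tape: Bystander: roll of paper tape lying flat, 100 mm outer diameter, 30 mm high, origin at the centre of its underside.
- brush: Bystander: brush lying flat on the bench along its x axis, about 200 mm long, origin near the middle of its length, on the bench.
- cap_top (a point): Centre of the cap's top, on its axis. Turned anticlockwise from above, the cap rises 2.5 mm and the threads let go at 65 degrees (1.13 rad) from tight (tight = cap's x axis along the jar's x); the seal then lifts it some 2 mm. It lifts straight off between 70 and 90 degrees (1.22 to 1.55 rad); at about 95 it meets a stop. Pulled too early it brings the jar up with it.
Things that resemble listed ones, but are neither listed nor needed, are in the scene too. What is meant by the cup is not orange or pink, and is the larger of those in its own colour.

How it is judged (in metres and radians):
On the way, in this order (a step that is already met when the one before it is completed fails the run):
1. the cup stands mouth down on the bench, clear of the holder, let go, with the cap still on the jar (height (world z) of cup below 0.006 m and angle between cup's own z axis and vertical below 0.1 rad and horizontal distance between cup and holder above 0.13 m and contact force between the fingers and cup below 0.1 N and linear speed of cup below 0.02 m/s and z of cap in the frame of jar below 0.094 m), for 0.2 s.
2. the cap is turned at least 1.0 rad from tight while still seated on the neck (angle between the x axis of cap and the x axis of jar, either way round above 1 rad and z of cap in the frame of jar below 0.1 m and horizontal distance between cap and jar_mouth below 0.006 m), for 0.05 s.
At the end, for the whole second after the job is handed in: The gripper alone holds the cap still and level (0.2 rad), rim 12 to 55 mm above the jar's mouth and within 20 mm of its axis. The jar is upright, down in its holder (4 mm). The cup stands mouth down on the bench, over 130 mm from the holder's centre (contact force between the fingers and cap above 1 N and contact force between cap and jar below 0.1 N and contact force between cap and holder below 0.1 N and z of cap in the frame of jar_mouth between 0.012 and 0.055 m and horizontal distance between cap and jar_mouth below 0.02 m and angle between cap's own z axis and vertical below 0.2 rad and linear speed of each of cap, cup below 0.02 m/s and height (world z) of jar below 0.012 m and angle between jar's own z axis and vertical below 0.08 rad and height (world z) of cup below 0.006 m and angle between cup's own z axis and vertical below 0.1 rad and horizontal distance between cup and holder above 0.13 m); the arm keeps its last pose, push and grip.
It fails at once if the jar is lifted more than 20 mm or tipped in its holder (height (world z) of jar above 0.028 m or angle between jar's own z axis and vertical above 0.25 rad).
It fails at once if the cup is tipped over (angle between cup's own z axis and vertical above 0.7 rad).
It fails at once if a bystander is disturbed (moved more than 30 mm) (distance of any of tin, tape, brush from where it was at the start of the episode above 0.03 m).
It also fails if it takes over 48 s, if anything falls off the work surface, if the arm or the gripper's body presses on something with over 40 N, if the wrist force passes 120 N, or if a joint passes its speed limit or range.

## Working session

There is one attempt and no reset: what is moved stays moved. The work goes in short steps, Python scripts to look and compute and a shell command to move; the robot and the scene stay as the last step left them, time stands still between calls to the robot, and variables do not carry over. Pictures are saved under pics/ and viewed, and the job is handed in when it is done.

```bash
ls; mkdir -p pics; python3 - <<'E'
from cell import *
import cv2,numpy as np
s=read_state()
for k,v in s.items(): print(k,np.round(v,3).tolist())
for n in ["scene","side","wrist"]:
    im=get_image(n); cv2.imwrite(f"pics/{n}0.png",cv2.cvtColor(im["color"],cv2.COLOR_RGB2BGR))
    print(n,im["vfov"],im["cx"],im["cy"],np.round(im["camera_from_world"],3).tolist())
E
```

```text
pics
clock 0.0
qpos [-1.187, 0.629, 0.038, 1.518, -0.027, 0.996, -0.02]
qd [-0.001, -0.001, 0.003, -0.001, -0.001, -0.001, -0.001]
tau [0.0, -56.341, 1.226, -19.344, 0.011, 0.011, 0.0]
eef_pos [282.338, 584.822, 241.406]
tool_rot [-1.571, 0.002, 1.121]
force [0.331, 0.52, -0.374]
torque [0.017, 0.047, -0.002]
width 85.434
scene 50.763848982670716 319.6553974208188 206.09889616849506 [[0.053, 0.999, 0.01, -26.564], [0.607, -0.025, -0.794, -239.999], [-0.793, 0.048, -0.608, 1479.682], [0.0, 0.0, 0.0, 1.0]]
side 44.06527294905655 325.5621784822996 206.85064206357066 [[0.851, -0.525, -0.004, -447.944], [-0.41, -0.659, -0.631, 266.085], [0.328, 0.538, -0.776, 1309.119], [0.0, 0.0, 0.0, 1.0]]
wrist 63.91506923284202 317.1665104428012 194.37680150151346 [[0.435, 0.901, -0.002, -648.709], [0.87, -0.419, 0.261, -34.057], [0.234, -0.115, -0.965, 379.289], [0.0, 0.0, 0.0, 1.0]]
```

View images.

View pics/scene0.png

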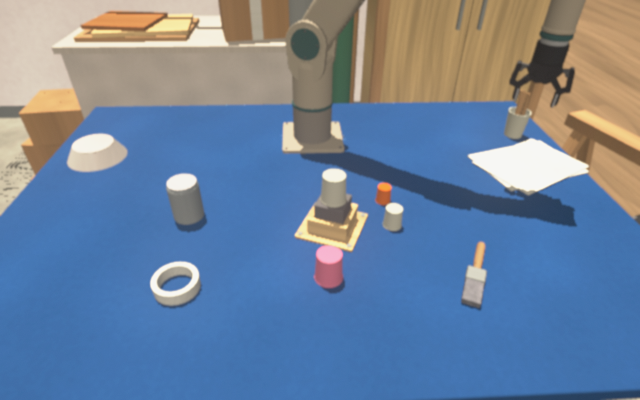

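View pics/side0.png

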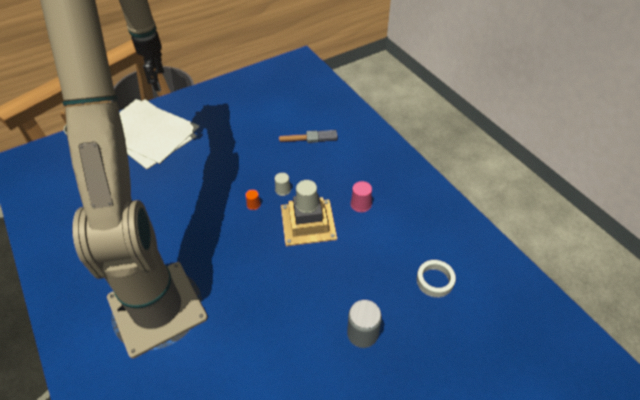

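View pics/wrist0.png

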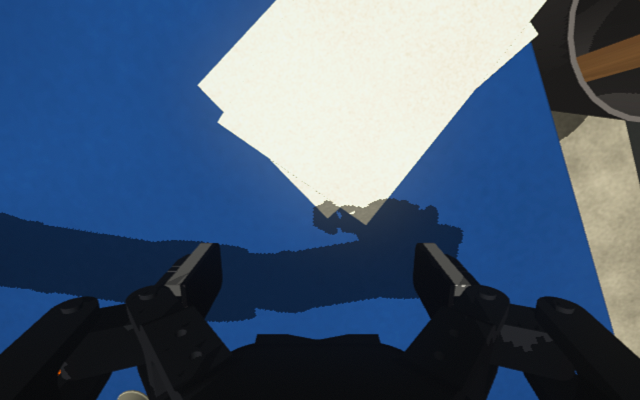

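```bash
python3 - <<'E'
import cv2
a=cv2.imread("pics/scene0.png")[155:305,270:430]; b=cv2.imread("pics/side0.png")[160:260,230:390]
a=cv2.resize(a,None,fx=4,fy=4,interpolation=cv2.INTER_CUBIC); b=cv2.resize(b,None,fx=5,fy=5,interpolation=cv2.INTER_CUBIC)
cv2.imwrite("pics/sc_crop.png",a);cv2.imwrite("pics/si_crop.png",b)
E
```

```text
(no output)
```

View pics/sc_crop.png

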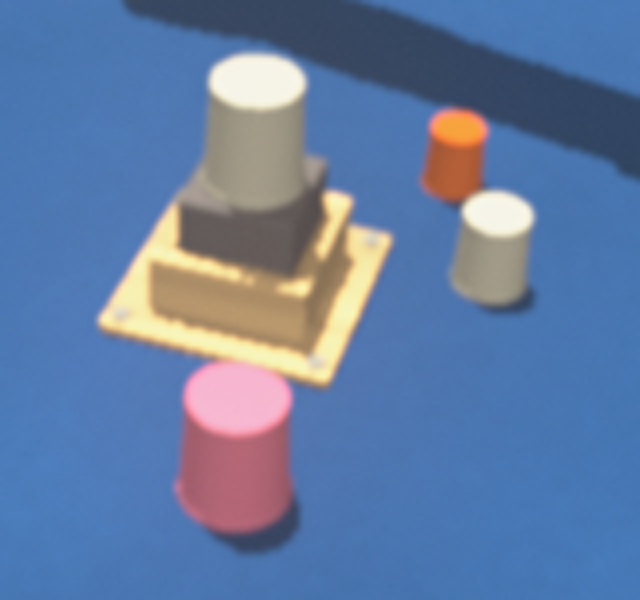

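View pics/si_crop.png

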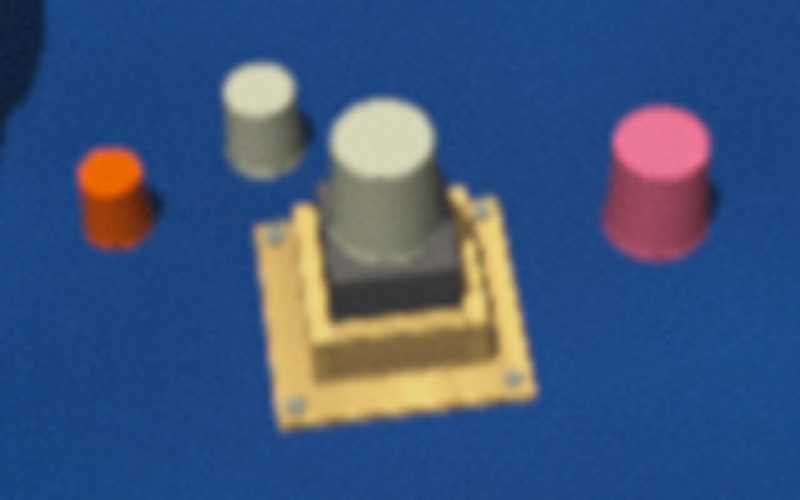

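```bash
cat > h.py <<'E'
import numpy as np, cv2
from cell import *
def cam(n):
    im=get_image(n); return im
def f(im): return 200/np.tan(np.radians(im["vfov"])/2)
def proj(im,P):
    P=np.atleast_2d(P); T=np.array(im["camera_from_world"]); c=P@T[:3,:3].T+T[:3,3]
    return c[:,:2]/c[:,2:]*f(im)+[im["cx"],im["cy"]]
def ray(im,p):
    T=np.array(im["camera_from_world"]);R=T[:3,:3];C=-R.T@T[:3,3]
    d=R.T@np.array([(p[0]-im["cx"])/f(im),(p[1]-im["cy"])/f(im),1]);return C,d/np.linalg.norm(d)
def onz(im,p,z):
    C,d=ray(im,p);return C+d*(z-C[2])/d[2]
def tri(l):
    A=0;b=0
    for im,p in l:
        C,d=ray(im,p);M=np.eye(3)-np.outer(d,d);A=A+M;b=b+M@C
    return np.linalg.solve(A,b)
E
cat > k0.py <<'E'
E
python3 - <<'E'
from h import *
from scipy.optimize import least_squares
sc=cam("scene");si=cam("side")
import pickle; pickle.dump((sc,si),open("cams.pkl","wb"))
p1=np.array([257,82])/4+[270,155];p2=np.array([382,140])/5+[230,160]
t=tri([(sc,p1),(si,p2)]);print("cuptop",t,proj(sc,t)-p1,proj(si,t)-p2, onz(sc,p1,160),onz(si,p2,160))
c1=np.array([[101,323],[327,382],[391,238]])/4+[270,155]
c2=np.array([[255,228],[497,200],[535,396],[280,428]])/5+[230,160]
for p in c1: print("sc",onz(sc,p,8))
for p in c2: print("si",onz(si,p,8))
def corners(q):
    c,s=np.cos(q[2]),np.sin(q[2]);return [np.array([q[0]+c*a-s*b,q[1]+s*a+c*b,8]) for a,b in [(75,75),(75,-75),(-75,-75),(-75,75)]]
from scipy.spatial.distance import cdist
def r(q):
    C=corners(q);return np.r_[cdist(c1,proj(sc,C)).min(1),cdist(c2,proj(si,C)).min(1)]
for y0 in np.arange(-.7,.8,.35):
    o=least_squares(r,[t[0],t[1],y0]);print(o.x,o.cost,np.round(o.fun,1))
ob=dict(tin=((185,181),110,(365,309)),tape=((175,283),15,(436,279)),pink=((329,258),80,(362,188)),orange=((384,187),40,(252,194)),white2=((394,209),50,(282,179)),brush=((475,280),5,(313,136)))
for k,(a,z,b) in ob.items():
    print(k,tri([(sc,a),(si,b)]).round(),onz(sc,a,z).round(),onz(si,b,z).round())
E
```

```text
cuptop [484.05756031  32.68193999 157.47095097] [[-0.53299123  0.39667075]] [[-0.37299832 -0.4333216 ]] [486.2363787   33.69782753 160.        ] [483.08275278  28.80080864 160.        ]
sc [525.22526429 -62.70790162   8.        ]
sc [584.49320952  72.72713441   8.        ]
sc [447.80328912 131.30943563   8.        ]
si [443.56799153 125.99888813   8.        ]
si [581.51396385  66.53364247   8.        ]
si [521.66796233 -71.0568982    8.        ]
si [384.87927527 -12.57606839   8.        ]
[ 4.84577015e+02  3.13942590e+01 -4.00077693e-01] 5.297367810679894 [1.7 0.8 1.  1.  1.2 1.4 1.2]
[ 4.84577069e+02  3.13942928e+01 -4.00080111e-01] 5.297367819846622 [1.7 0.8 1.  1.  1.2 1.4 1.2]
[ 4.84576965e+02  3.13943503e+01 -4.00078855e-01] 5.297367810981666 [1.7 0.8 1.  1.  1.2 1.4 1.2]
[484.57735826  31.39451164   1.17071781] 5.297367844171065 [1.7 0.8 1.  1.  1.2 1.4 1.2]
[484.57680631  31.39465319   1.17071762] 5.2973678706180864 [1.7 0.8 1.  1.  1.2 1.4 1.2]
tin [ 427. -338.  113.] [ 421. -337.  110.] [ 429. -339.  110.]
tape [ 676. -327.   13.] [ 677. -325.   15.] [ 676. -329.   15.]
pink [664.  12.  65.] [681.   9.  80.] [656.   4.  80.]
orange [378. 183.  47.] [367. 186.  40.] [380. 189.  40.]
white2 [483. 189.  50.] [480. 191.  50.] [483. 186.  50.]
brush [687. 341.   5.] [689. 339.   5.] [688. 345.   5.]
```

Candidates for "the cup" in the scene view are:
- the white cup on the jar, (334,185)
- the small white cup, (393,217)
- the orange cup, (384,193)
- the pink cup, (329,267)
- the white bowl, (97,150)

The crop shows the larger white one sitting over the cap on the dark jar, in its wooden holder. That is the one I want, with its top at about (484,32,160). Moving above it now.

```bash
python3 -m jog '[{"x":-34,"z":-35,"ay":0.1},{"x":-68,"z":-70,"ay":0.22},{"x":-102,"z":-105,"ay":0.36},{"x":-136,"z":-140,"ay":0.5},{"x":-170,"z":-175,"ay":0.64}]'
cat >> h.py <<'E'
from scipy.spatial.transform import Rotation as Ro
def delta(goal,yaw=None):
    s=read_state();R=Ro.from_euler("xyz",s["tool_rot"]).as_matrix()
    d=R.T@(np.array(goal)-s["eef_pos"])
    print("pos",np.round(s["eef_pos"],1),"rot",np.round(s["tool_rot"],3),"q7",round(s["qpos"][6],2),"delta tool",d.round(1))
    if yaw is not None:
        x=R[:,0];cy=np.arctan2(x[1],x[0]);print("yaw now",cy.round(3),"ay",round(cy-yaw,3))
        Rg=Ro.from_euler("xyz",[-np.pi/2,0,yaw]).as_matrix();print("rotvec",Ro.from_matrix(R.T@Rg).as_rotvec().round(3))
E
python3 -c "
from h import *
delta([484,32,240],0.0)"
```

```text
pos [282.5 585.1 241.9] rot [-1.571e+00  1.000e-03  1.121e+00] q7 -0.02 delta tool [-410.5    2.2 -422. ]
yaw now 1.121 ay 1.121
rotvec [ 0.000e+00  1.121e+00 -1.000e-03]$[0]: bad value
```

```bash
python3 -m jog '[{"x":-34,"y":0,"z":-35,"ax":0,"ay":0.1,"az":0,"grip":85},{"x":-68,"y":0,"z":-70,"ax":0,"ay":0.22,"az":0,"grip":85},{"x":-102,"y":0,"z":-105,"ax":0,"ay":0.36,"az":0,"grip":85},{"x":-136,"y":0,"z":-140,"ax":0,"ay":0.5,"az":0,"grip":85},{"x":-170,"y":0,"z":-175,"ax":0,"ay":0.64,"az":0,"grip":85}]'
python3 -c "
from h import *
delta([484,32,240],0.0)"
```

```text
clock: 0.75
eef_pos: [366.7, 354.3, 242.5]
tool_rot: [-1.571, -0.0, 0.475]
force: [0.7, -0.1, 1.0]
width: 85.3
pos [366.7 354.3 242.5] rot [-1.571 -0.     0.475] q7 -0.21 delta tool [ -43.2    2.4 -340.3]
yaw now 0.475 ay 0.475
rotvec [-0.     0.475  0.   ]
```

```bash
python3 -m jog '[{"x":-6,"y":0,"z":-48,"ax":0,"ay":0.1,"az":0,"grip":85},{"x":-12,"y":0,"z":-96,"ax":0,"ay":0.2,"az":0,"grip":85},{"x":-18,"y":0,"z":-144,"ax":0,"ay":0.3,"az":0,"grip":85},{"x":-24,"y":0,"z":-192,"ax":0,"ay":0.4,"az":0,"grip":85},{"x":-30,"y":0,"z":-240,"ax":0,"ay":0.475,"az":0,"grip":85}]'
python3 -c "
from h import *
delta([484,32,240],0.0)"
```

```text
clock: 1.25
eef_pos: [451.1, 127.8, 242.5]
tool_rot: [-1.57, -0.001, 0.003]
force: [1.4, 0.9, 0.2]
width: 84.7
pos [451.1 127.8 242.5] rot [-1.57e+00 -1.00e-03  3.00e-03] q7 -0.11 delta tool [ 32.6   2.5 -95.9]
yaw now 0.003 ay 0.003
rotvec [-0.     0.003  0.001]
```

```bash
python3 -m jog '[{"x":12,"y":0,"z":-35,"ax":0,"ay":0,"az":0,"grip":85},{"x":24,"y":0,"z":-70,"ax":0,"ay":0,"az":0,"grip":85},{"x":33,"y":0,"z":-96,"ax":0,"ay":0,"az":0,"grip":85},{"x":33,"y":0,"z":-96,"ax":0,"ay":0,"az":0,"grip":85}]'
python3 -c "
from h import *
w=cam('wrist');cv2.imwrite('pics/w1.png',w['color'][:,:,::-1])
import pickle;pickle.dump(w,open('w1.pkl','wb'))
delta([484,32,240],0.0);T=np.array(w['camera_from_world']);print(-T[:3,:3].T@T[:3,3],T[2,:3])
for z in (160,88):print(proj(w,[[484,32,z]]))
"
```

```text
clock: 1.65
eef_pos: [485.5, 29.2, 242.7]
tool_rot: [-1.573, -0.002, -0.001]
force: [-0.3, -0.3, -0.5]
width: 85.5
pos [484.7  31.8 242.4] rot [-1.571 -0.     0.002] q7 0.11 delta tool [-0.7  2.4  0.2]
yaw now 0.002 ay 0.002
rotvec [0.001 0.002 0.   ]
[484.85933037  95.0969815  374.98736906] [ 0.00194766 -0.26287456 -0.96482805]
[[315.32147561 200.62373881]]
[[315.57987652 178.46946783]]
```

View pics/w1.png

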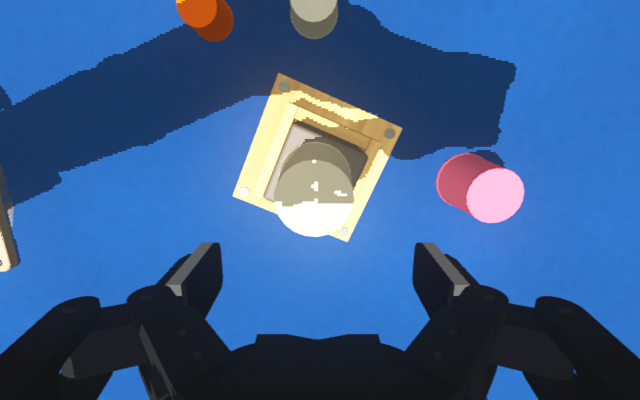

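The wrist view shows the cup top centred at about (314,199), against a predicted (315.3,200.6). The agreement is about 1 mm, so the estimate holds and I'm descending over the cup.

```bash
python3 -m jog '[{"x":-0.8,"y":25,"z":0.5,"ax":0,"ay":0,"az":0,"grip":85},{"x":-0.8,"y":55,"z":0.5,"ax":0,"ay":0,"az":0,"grip":85},{"x":-0.8,"y":85,"z":0.5,"ax":0,"ay":0,"az":0,"grip":85},{"x":-0.8,"y":103,"z":0.5,"ax":0,"ay":0,"az":0,"grip":85},{"x":-0.8,"y":110,"z":0.5,"ax":0,"ay":0,"az":0,"grip":85}]'
python3 -c "
from h import *
w=cam('side');cv2.imwrite('pics/s2.png',cv2.resize(w['color'][130:290,200:440,::-1],None,fx=3,fy=3))
delta([484,32,132],0.0)"
```

```text
clock: 2.2
eef_pos: [482.0, 35.7, 130.6]
tool_rot: [-1.57, 0.004, 0.008]
force: [-0.7, -0.3, 0.5]
width: 84.8
pos [482.2  35.5 130.6] rot [-1.571  0.003  0.008] q7 0.2 delta tool [ 1.8 -1.4 -3.5]
yaw now 0.008 ay 0.008
rotvec [-0.     0.008 -0.003]
```

View pics/s2.png

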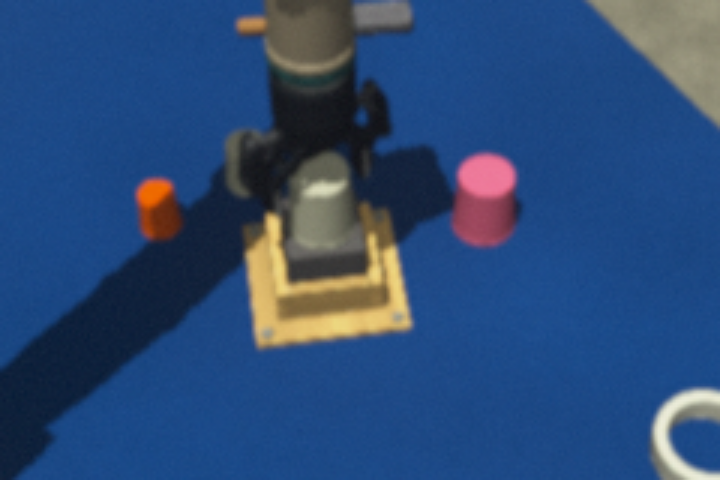

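```bash
python3 -m jog '[{"x":0,"y":0,"z":0,"ax":0,"ay":0,"az":0,"grip":85},{"x":0,"y":0,"z":0,"ax":0,"ay":0,"az":0,"grip":85}]'
python3 -c "
from h import *
delta([484,32,132],0.0)"
```

```text
clock: 2.45
eef_pos: [484.2, 34.7, 133.2]
tool_rot: [-1.57, -0.002, 0.007]
force: [0.8, 0.2, 0.7]
width: 85.1
pos [484.2  34.7 133.2] rot [-1.57  -0.002  0.007] q7 0.2 delta tool [-0.2  1.2 -2.7]
yaw now 0.007 ay 0.007
rotvec [-0.     0.007  0.002]
```

```bash
python3 -m jog '[{"x":0,"y":0,"z":-2,"ax":0,"ay":0,"az":0,"grip":85},{"x":0,"y":0,"z":-2,"ax":0,"ay":0,"az":0,"grip":62},{"x":0,"y":0,"z":-2,"ax":0,"ay":0,"az":0,"grip":50},{"x":0,"y":0,"z":-2,"ax":0,"ay":0,"az":0,"grip":50},{"x":0,"y":0,"z":-2,"ax":0,"ay":0,"az":0,"grip":50}]'
python3 -m jog '[{"x":0,"y":0,"z":0,"ax":0,"ay":0,"az":0,"grip":50},{"x":0,"y":0,"z":0,"ax":0,"ay":0,"az":0,"grip":50}]'
python3 -c "
from h import *
w=cam('wrist');cv2.imwrite('pics/w3.png',w['color'][:,:,::-1])
delta([484,32,132],0.0)"
```

```text
clock: 2.95
eef_pos: [483.7, 32.2, 133.5]
tool_rot: [-1.57, -0.001, 0.006]
force: [-2.5, 0.1, 11.4]
width: 56.4
clock: 3.15
eef_pos: [483.7, 32.1, 133.5]
tool_rot: [-1.57, -0.001, 0.006]
force: [-2.9, -0.5, 11.3]
width: 56.6
pos [483.7  32.2 133.5] rot [-1.57e+00 -1.00e-03  6.00e-03] q7 0.21 delta tool [ 0.3  1.5 -0.2]
yaw now 0.006 ay 0.006
rotvec [-0.001  0.006  0.001]
```

View pics/w3.png

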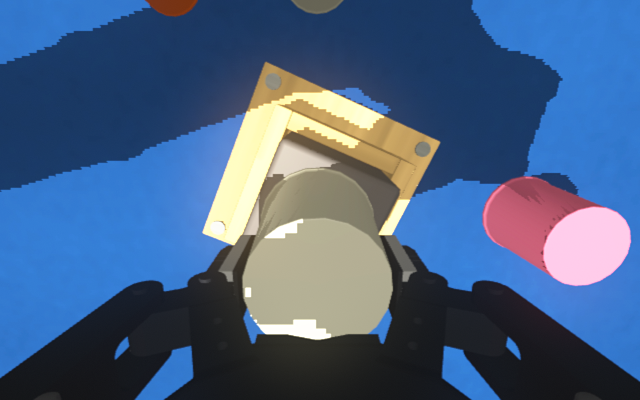

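The wrist view shows the cup held between both pads, with the cup top at about (317,280). Lifting.

```bash
python3 -m jog '[{"x":0,"y":-3,"z":0,"ax":0,"ay":0,"az":0,"grip":50},{"x":0,"y":-10,"z":0,"ax":0,"ay":0,"az":0,"grip":50},{"x":0,"y":-20,"z":0,"ax":0,"ay":0,"az":0,"grip":50},{"x":0,"y":-30,"z":0,"ax":0,"ay":0,"az":0,"grip":50},{"x":0,"y":-40,"z":0,"ax":0,"ay":0,"az":0,"grip":50}]'
python3 -m jog '[{"x":0,"y":-15,"z":0,"ax":0,"ay":0,"az":0,"grip":50},{"x":0,"y":-30,"z":0,"ax":0,"ay":0,"az":0,"grip":50},{"x":0,"y":-40,"z":0,"ax":0,"ay":0,"az":0,"grip":50},{"x":0,"y":-40,"z":0,"ax":0,"ay":0,"az":0,"grip":50}]'
python3 -c "
from h import *
w=cam('side');cv2.imwrite('pics/s4.png',cv2.resize(w['color'][130:290,200:440,::-1],None,fx=3,fy=3))
w=cam('scene');cv2.imwrite('pics/c4.png',cv2.resize(w['color'][110:260,230:430,::-1],None,fx=4,fy=4))
delta([510,-140,132],0.0)"
```

```text
clock: 3.7
eef_pos: [483.6, 32.3, 173.3]
tool_rot: [-1.571, -0.0, 0.006]
force: [-0.3, 0.5, -1.1]
width: 55.9
clock: 4.1
eef_pos: [484.4, 32.3, 213.8]
tool_rot: [-1.57, -0.003, 0.006]
force: [-0.2, -0.8, -0.6]
width: 56.5
pos [483.4  32.4 212.3] rot [-1.571 -0.     0.006] q7 0.14 delta tool [  25.6   80.3 -172.6]
yaw now 0.006 ay 0.006
rotvec [-0.     0.006  0.   ]
```

View pics/s4.png

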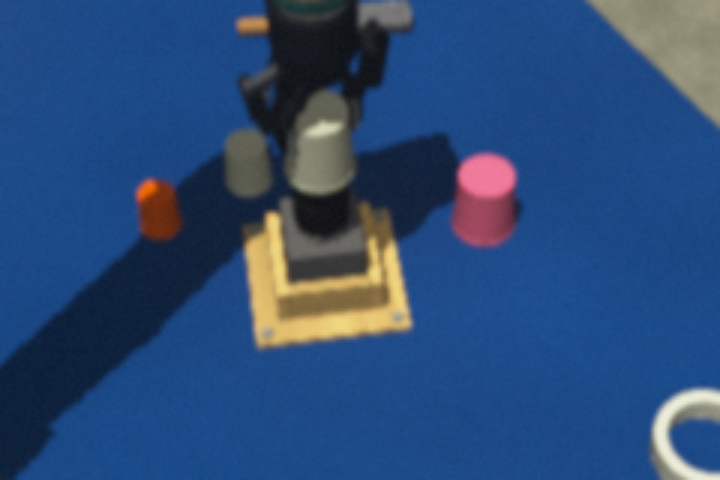

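View pics/c4.png

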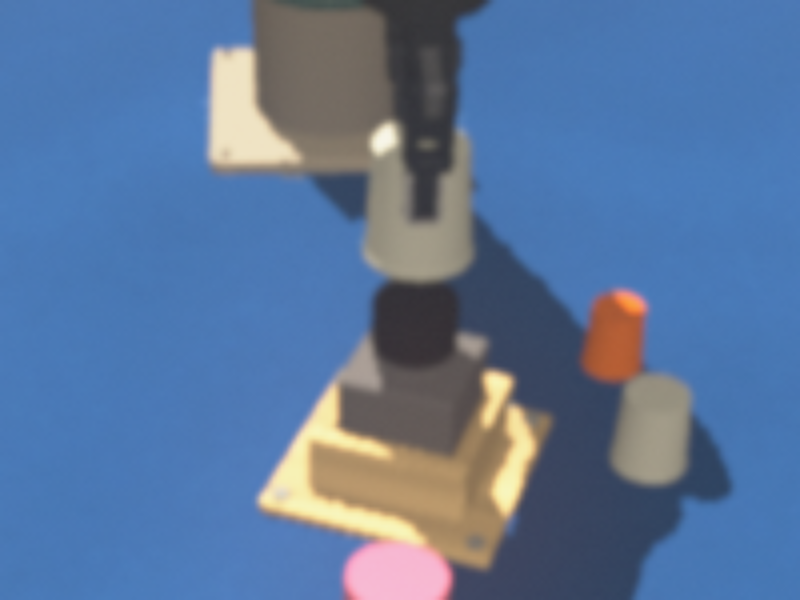

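The cup is clear above the cap and upright, and the black cap shows at (415,325) in the scene crop. Carrying it to about (510,-140).

```bash
python3 -m jog '[{"x":5,"y":0,"z":-30,"ax":0,"ay":0,"az":0,"grip":50},{"x":11,"y":0,"z":-70,"ax":0,"ay":0,"az":0,"grip":50},{"x":18,"y":0,"z":-115,"ax":0,"ay":0,"az":0,"grip":50},{"x":23,"y":0,"z":-152,"ax":0,"ay":0,"az":0,"grip":50},{"x":26,"y":0,"z":-172,"ax":0,"ay":0,"az":0,"grip":50}]'
python3 -m jog '[{"x":0,"y":25,"z":0,"ax":0,"ay":0,"az":0,"grip":50},{"x":0,"y":60,"z":0,"ax":0,"ay":0,"az":0,"grip":50},{"x":0,"y":95,"z":0,"ax":0,"ay":0,"az":0,"grip":50},{"x":0,"y":120,"z":0,"ax":0,"ay":0,"az":0,"grip":50},{"x":0,"y":135,"z":0,"ax":0,"ay":0,"az":0,"grip":50}]'
python3 -m jog '[{"x":0,"y":0,"z":0,"ax":0,"ay":0,"az":0,"grip":50},{"x":0,"y":0,"z":0,"ax":0,"ay":0,"az":0,"grip":50}]'
python3 -c "
from h import *
w=cam('side');cv2.imwrite('pics/s5.png',cv2.resize(w['color'][150:310,250:490,::-1],None,fx=3,fy=3))
w=cam('scene');cv2.imwrite('pics/c5.png',cv2.resize(w['color'][150:290,190:390,::-1],None,fx=4,fy=4))
delta([510,-140,46],0.0)
e=np.array(read_state()['eef_pos'])-[0,0,45.5];print(proj(w,e+[0,0,0]),proj(w,e+[0,33,0]),proj(w,e+[33,0,0]))"
```

```text
clock: 4.7
eef_pos: [509.9, -143.7, 211.6]
tool_rot: [-1.573, 0.001, 0.002]
force: [0.1, 0.2, -0.3]
width: 56.2
clock: 5.2
eef_pos: [508.6, -139.1, 74.3]
tool_rot: [-1.57, 0.005, 0.006]
force: [0.1, -0.4, -1.5]
width: 56.2
clock: 5.4
eef_pos: [510.1, -139.7, 76.9]
tool_rot: [-1.571, 0.001, 0.006]
force: [-0.6, 0.1, -0.4]
width: 55.8
pos [ 511.  -139.8   78. ] rot [-1.571e+00 -1.000e-03  6.000e-03] q7 0.56 delta tool [-1.1 32.  -0.2]
yaw now 0.006 ay 0.006
rotvec [0.    0.006 0.001]
[[263.90311723 225.43524688]] [[277.21974833 225.08021484]] [[263.20174801 234.1983947 ]]
```

View pics/s5.png

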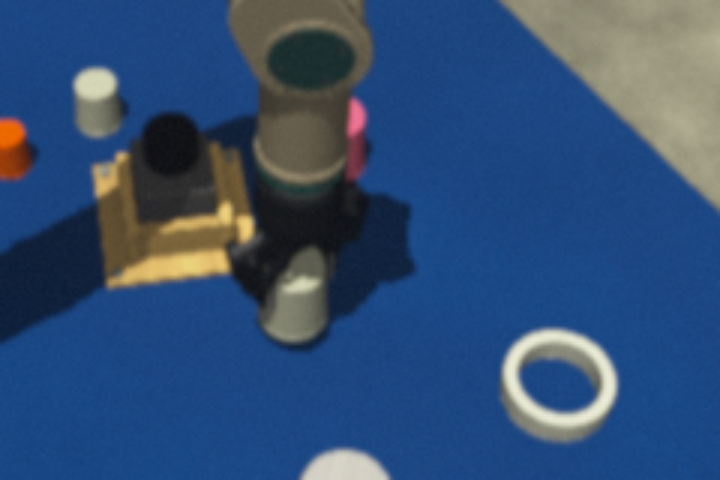

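View pics/c5.png

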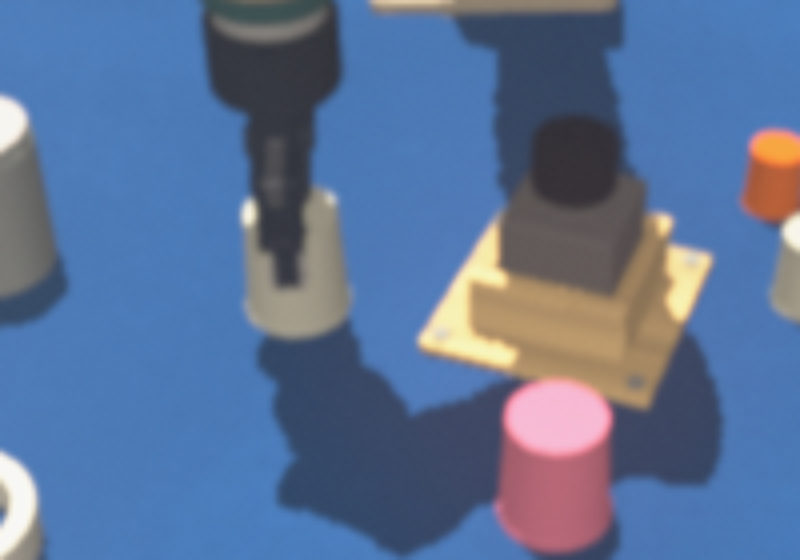

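```bash
python3 -m jog '[{"x":0,"y":10,"z":0,"ax":0,"ay":0,"az":0,"grip":50},{"x":0,"y":20,"z":0,"ax":0,"ay":0,"az":0,"grip":50},{"x":0,"y":26,"z":0,"ax":0,"ay":0,"az":0,"grip":50},{"x":0,"y":28,"z":0,"ax":0,"ay":0,"az":0,"grip":50},{"x":0,"y":28,"z":0,"ax":0,"ay":0,"az":0,"grip":50}]'
python3 -m jog '[{"x":0,"y":1,"z":0,"ax":0,"ay":0,"az":0,"grip":50},{"x":0,"y":2,"z":0,"ax":0,"ay":0,"az":0,"grip":50},{"x":0,"y":2,"z":0,"ax":0,"ay":0,"az":0,"grip":50}]'
```

```text
clock: 6.0
eef_pos: [510.2, -139.6, 48.8]
tool_rot: [-1.571, 0.001, 0.006]
force: [-0.3, -0.9, -0.2]
width: 56.0
clock: 6.3
eef_pos: [510.6, -139.6, 47.4]
tool_rot: [-1.571, -0.0, 0.006]
force: [0.4, 0.6, 0.2]
width: 56.3
```

```bash
python3 -m jog '[{"x":0,"y":1,"z":0,"ax":0,"ay":0,"az":0,"grip":50},{"x":0,"y":2,"z":0,"ax":0,"ay":0,"az":0,"grip":50},{"x":0,"y":2,"z":0,"ax":0,"ay":0,"az":0,"grip":50}]'
```

```text
clock: 6.6
eef_pos: [510.6, -139.6, 45.6]
tool_rot: [-1.571, -0.0, 0.006]
force: [-0.3, 0.8, 2.7]
width: 56.1
```

Contact with the bench at 2.7 N. Releasing.

```bash
python3 -m jog '[{"x":0,"y":0,"z":0,"ax":0,"ay":0,"az":0,"grip":60},{"x":0,"y":0,"z":0,"ax":0,"ay":0,"az":0,"grip":72},{"x":0,"y":0,"z":0,"ax":0,"ay":0,"az":0,"grip":85},{"x":0,"y":0,"z":0,"ax":0,"ay":0,"az":0,"grip":85},{"x":0,"y":0,"z":0,"ax":0,"ay":0,"az":0,"grip":85}]'
python3 -m jog '[{"x":0,"y":-15,"z":0,"ax":0,"ay":0,"az":0,"grip":85},{"x":0,"y":-40,"z":0,"ax":0,"ay":0,"az":0,"grip":85},{"x":0,"y":-80,"z":0,"ax":0,"ay":0,"az":0,"grip":85},{"x":0,"y":-120,"z":0,"ax":0,"ay":0,"az":0,"grip":85},{"x":0,"y":-160,"z":0,"ax":0,"ay":0,"az":0,"grip":85}]'
python3 -c "
from h import *
w=cam('wrist');cv2.imwrite('pics/w6.png',w['color'][:,:,::-1])
w=cam('side');cv2.imwrite('pics/s6.png',cv2.resize(w['color'][130:310,240:480,::-1],None,fx=3,fy=3))
w=cam('scene');cv2.imwrite('pics/c6.png',cv2.resize(w['color'][130:280,210:390,::-1],None,fx=4,fy=4))
delta([484,32,205],-0.65)"
```

```text
clock: 7.1
eef_pos: [510.5, -139.6, 45.2]
tool_rot: [-1.571, 0.0, 0.006]
force: [0.1, 0.1, -0.1]
width: 85.0
clock: 7.6
eef_pos: [510.1, -139.5, 206.7]
tool_rot: [-1.571, 0.001, 0.006]
force: [1.3, 0.5, -0.4]
width: 84.9
pos [ 512.2 -140.   207.8] rot [-1.572 -0.006  0.006] q7 0.48 delta tool [-27.1   2.4 172.2]
yaw now 0.006 ay 0.656
rotvec [-0.001  0.656  0.006]
```

View pics/s6.png

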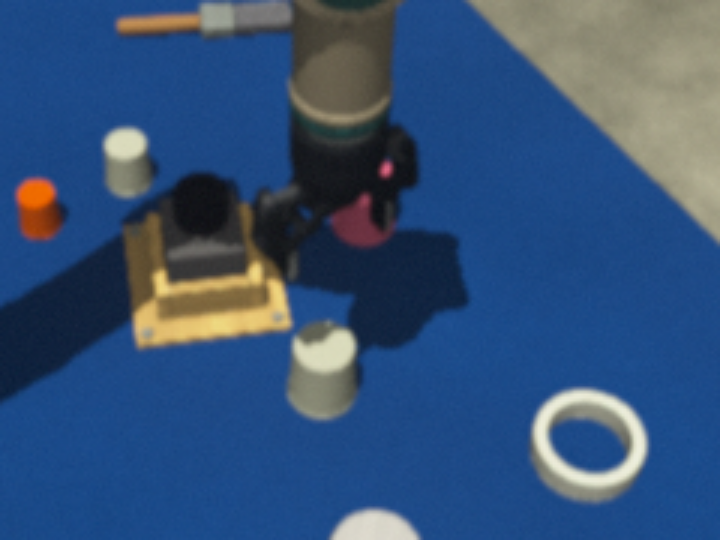

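View pics/c6.png

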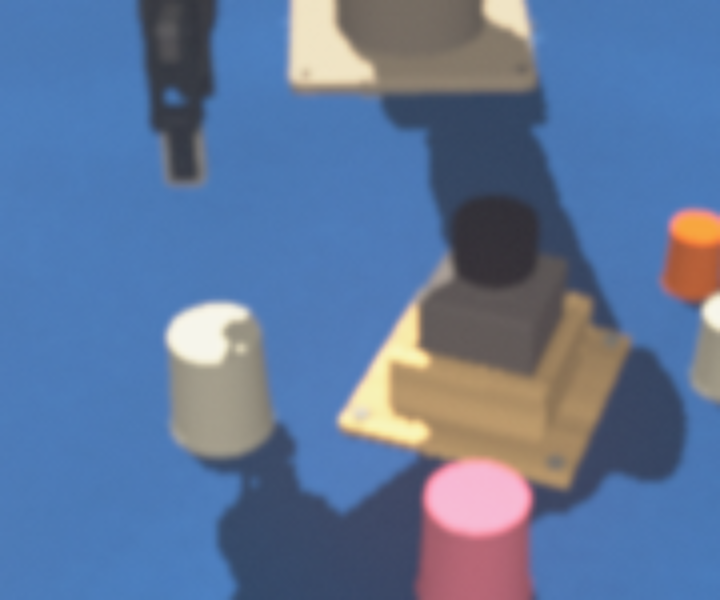

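View pics/w6.png

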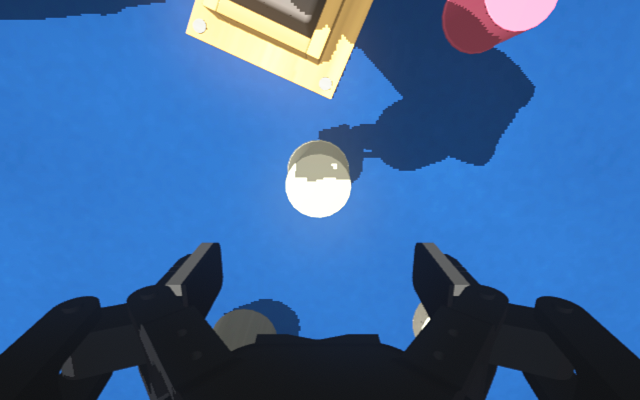

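All three views show the cup standing upright on the bench about 170 mm from the holder. The scene crop has it at (218,380). Going above the cap now, pre-turned clockwise.

```bash
python3 -m jog '[{"x":-5,"y":0,"z":32,"ax":0,"ay":0.12,"az":0,"grip":85},{"x":-11,"y":0,"z":72,"ax":0,"ay":0.26,"az":0,"grip":85},{"x":-18,"y":0,"z":112,"ax":0,"ay":0.4,"az":0,"grip":85},{"x":-23,"y":0,"z":150,"ax":0,"ay":0.54,"az":0,"grip":85},{"x":-26,"y":0,"z":172,"ax":0,"ay":0.66,"az":0,"grip":85}]'
python3 -m jog '[{"x":0,"y":0,"z":0,"ax":0,"ay":0,"az":0,"grip":85},{"x":0,"y":0,"z":0,"ax":0,"ay":0,"az":0,"grip":85}]'
python3 -c "
from h import *
w=cam('wrist');cv2.imwrite('pics/w7.png',w['color'][:,:,::-1])
delta([484,32,205],-0.65);print(proj(w,[[484,32,132],[484,32,88]]))
import pickle;pickle.dump(w,open('w7.pkl','wb'))
cv2.imwrite('pics/w7c.png',cv2.resize(w['color'][130:280,220:420,::-1],None,fx=4,fy=4))"
```

```text
clock: 8.25
eef_pos: [481.6, 35.7, 203.7]
tool_rot: [-1.572, 0.003, -0.656]
force: [0.2, -0.2, -1.5]
width: 85.0
clock: 8.45
eef_pos: [482.8, 32.2, 204.3]
tool_rot: [-1.573, 0.001, -0.651]
force: [-0.0, 0.3, 0.2]
width: 84.9
pos [483.2  31.3 204.6] rot [-1.572  0.    -0.653] q7 -0.35 delta tool [ 0.2 -0.4  1.1]
yaw now -0.653 ay -0.003
rotvec [ 0.002 -0.003 -0.   ]
[[319.11583578 208.04813394]
 [318.81020654 191.38466986]]
```

View pics/w7c.png

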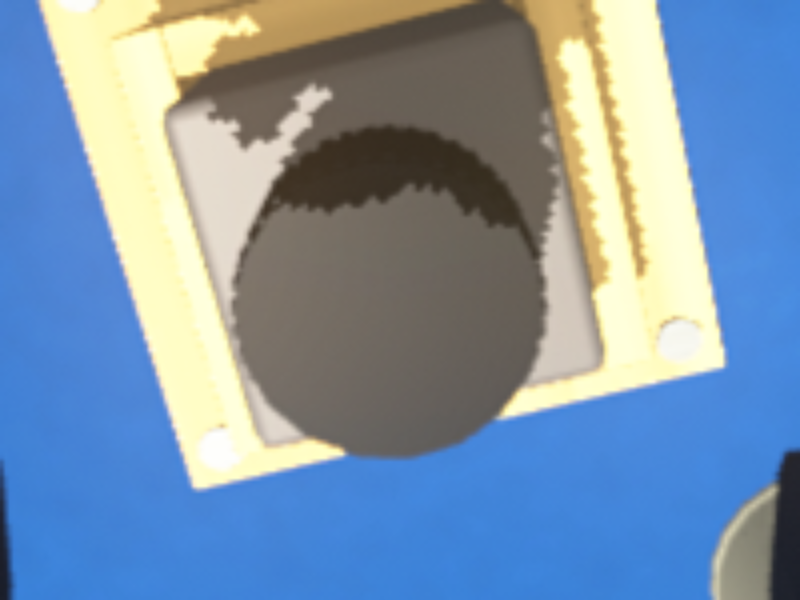

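```bash
python3 -c "
from h import *
import pickle
w7=pickle.load(open('w7.pkl','rb'));w1=pickle.load(open('w1.pkl','rb'))
# fit cap outline at bottom/sides of the top disc
def pts(c,r,z):
    t=np.linspace(0,2*np.pi,400);return proj(w7,np.c_[c[0]+r*np.cos(t),c[1]+r*np.sin(t),0*t+z])
from scipy.optimize import least_squares
def r(q):
    p=pts(q,26,132);return [p[:,0].min()-278.6,p[:,0].max()-356.2,p[:,1].max()-244.4]
print(least_squares(r,[484,32]))
print(onz(w1,(313.7,198.7),160))
"|head -20
```

```text
message: `xtol` termination condition is satisfied.
     success: True
      status: 3
         fun: [-5.209e-02  5.208e-02  3.704e-03]
           x: [ 4.829e+02  3.243e+01]
        cost: 0.0027195703295458426
         jac: [[ 1.161e+00 -9.437e-01]
               [ 1.218e+00 -8.682e-01]
               [-8.105e-01 -1.064e+00]]
        grad: [ 1.176e-09  1.027e-08]
  optimality: 1.0267161448321086e-08
 active_mask: [ 0.000e+00  0.000e+00]
        nfev: 4
        njev: 3
[482.87229808  33.40007985 160.        ]
```

```bash
python3 -m jog '[{"x":-0.5,"y":20,"z":0.8,"ax":0,"ay":0,"az":0,"grip":85},{"x":-0.5,"y":45,"z":0.8,"ax":0,"ay":0,"az":0,"grip":85},{"x":-0.5,"y":70,"z":0.8,"ax":0,"ay":0,"az":0,"grip":85},{"x":-0.5,"y":82,"z":0.8,"ax":0,"ay":0,"az":0,"grip":85},{"x":-0.5,"y":87,"z":0.8,"ax":0,"ay":0,"az":0,"grip":85}]'
python3 -m jog '[{"x":0,"y":0,"z":0,"ax":0,"ay":0,"az":0,"grip":85},{"x":0,"y":0,"z":0,"ax":0,"ay":0,"az":0,"grip":85},{"x":0,"y":0,"z":0,"ax":0,"ay":0,"az":0,"grip":85}]'
python3 -c "
from h import *
delta([483.2,32.4,118],-0.65)"
```

```text
clock: 9.0
eef_pos: [483.0, 31.7, 117.3]
tool_rot: [-1.572, 0.001, -0.656]
force: [0.1, 0.7, 0.4]
width: 85.0
clock: 9.3
eef_pos: [484.3, 33.1, 119.2]
tool_rot: [-1.57, -0.001, -0.654]
force: [-0.3, -0.0, 0.1]
width: 85.2
pos [484.3  33.1 119.2] rot [-1.57e+00 -1.00e-03 -6.54e-01] q7 -0.24 delta tool [-0.4  1.2 -1.2]
yaw now -0.654 ay -0.004
rotvec [-0.001 -0.004  0.001]
```

```bash
python3 -m jog '[{"x":-0.4,"y":1,"z":-1,"ax":0,"ay":0,"az":0,"grip":75},{"x":-0.4,"y":1,"z":-1,"ax":0,"ay":0,"az":0,"grip":60},{"x":-0.4,"y":1,"z":-1,"ax":0,"ay":0,"az":0,"grip":40},{"x":-0.4,"y":1,"z":-1,"ax":0,"ay":0,"az":0,"grip":40},{"x":-0.4,"y":1,"z":-1,"ax":0,"ay":0,"az":0,"grip":40}]'
python3 -m jog '[{"x":0,"y":0,"z":0,"ax":0,"ay":0,"az":0,"grip":40},{"x":0,"y":0,"z":0,"ax":0,"ay":0,"az":0,"grip":40},{"x":0,"y":0,"z":0,"ax":0,"ay":0,"az":0,"grip":40}]'
python3 -c "
from h import *
delta([483.2,32.4,118],-0.65);print(np.round(read_state()['torque'],3))
w=cam('wrist');cv2.imwrite('pics/w8.png',w['color'][:,:,::-1])"
```

```text
clock: 9.8
eef_pos: [482.9, 32.6, 117.8]
tool_rot: [-1.57, -0.0, -0.654]
force: [-2.5, -0.1, 5.0]
width: 50.2
clock: 10.1
eef_pos: [482.9, 32.7, 117.9]
tool_rot: [-1.57, -0.0, -0.654]
force: [-1.4, -0.8, 5.1]
width: 50.5
pos [482.9  32.7 117.9] rot [-1.57  -0.    -0.654] q7 -0.24 delta tool [ 0.4 -0.1 -0. ]
yaw now -0.654 ay -0.004
rotvec [-0.001 -0.004  0.   ]
[-0.05   0.134 -0.016]
```

View pics/w8.png

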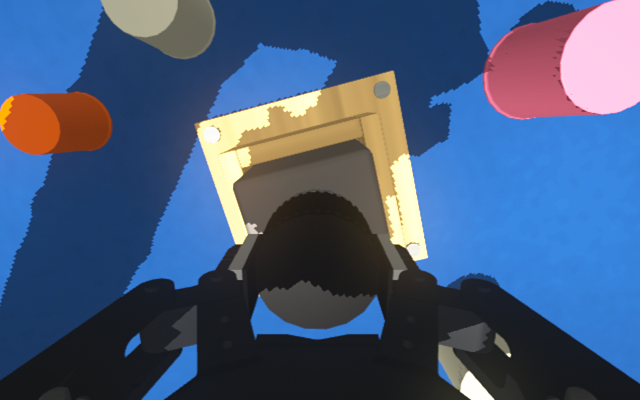

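The pads hold the cap's upper part. Width reads 50.3 with the same roughly 2 mm offset as on the cup, and the force is low. Turning anticlockwise (−ay) while following the thread's rise.

```bash
python3 -m jog '[{"x":0,"y":-0.1,"z":0,"ax":0,"ay":-0.06,"az":0,"grip":40},{"x":0,"y":-0.3,"z":0,"ax":0,"ay":-0.14,"az":0,"grip":40},{"x":0,"y":-0.5,"z":0,"ax":0,"ay":-0.22,"az":0,"grip":40},{"x":0,"y":-0.7,"z":0,"ax":0,"ay":-0.3,"az":0,"grip":40},{"x":0,"y":-0.7,"z":0,"ax":0,"ay":-0.3,"az":0,"grip":40}]'
python3 -c "
from h import *
s=read_state();print(np.round(s['torque'],2),np.round(s['force'],1))
w=cam('wrist');cv2.imwrite('pics/w9.png',w['color'][:,:,::-1])"
```

```text
clock: 10.65
eef_pos: [483.1, 32.5, 118.4]
tool_rot: [-1.57, -0.001, -0.354]
force: [0.2, -0.2, 4.3]
width: 50.3
[-0.06  0.03  0.12] [ 0.2 -0.2  4.3]
```

View pics/w9.png

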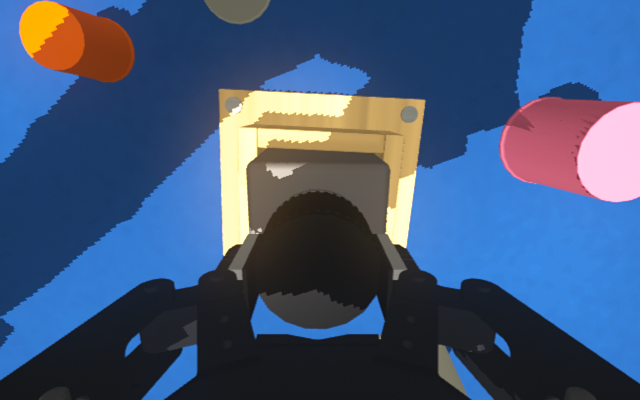

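The turning moment is only 0.12 N m, far below slipping, so the cap turns with the gripper. Continuing.

```bash
python3 -m jog '[{"x":0,"y":-0.2,"z":0,"ax":0,"ay":-0.08,"az":0,"grip":40},{"x":0,"y":-0.4,"z":0,"ax":0,"ay":-0.18,"az":0,"grip":40},{"x":0,"y":-0.6,"z":0,"ax":0,"ay":-0.28,"az":0,"grip":40},{"x":0,"y":-0.8,"z":0,"ax":0,"ay":-0.36,"az":0,"grip":40},{"x":0,"y":-0.9,"z":0,"ax":0,"ay":-0.4,"az":0,"grip":40}]'
python3 -c "
from h import *
s=read_state();print(np.round(s['torque'],2),np.round(s['force'],1))"
python3 -m jog '[{"x":0,"y":-0.2,"z":0,"ax":0,"ay":-0.08,"az":0,"grip":40},{"x":0,"y":-0.4,"z":0,"ax":0,"ay":-0.16,"az":0,"grip":40},{"x":0,"y":-0.6,"z":0,"ax":0,"ay":-0.24,"az":0,"grip":40},{"x":0,"y":-0.7,"z":0,"ax":0,"ay":-0.3,"az":0,"grip":40},{"x":0,"y":-0.7,"z":0,"ax":0,"ay":-0.3,"az":0,"grip":40}]'
python3 -c "
from h import *
s=read_state();print(np.round(s['torque'],2),np.round(s['force'],1))"
```

```text
clock: 11.2
eef_pos: [483.2, 32.4, 119.2]
tool_rot: [-1.571, -0.001, 0.046]
force: [1.1, 0.1, 2.7]
width: 50.1
[-0.13 -0.11 -0.27] [1.1 0.1 2.7]
clock: 11.7
eef_pos: [483.2, 32.4, 119.9]
tool_rot: [-1.571, -0.001, 0.345]
force: [0.2, -1.2, 4.2]
width: 50.3
[-0.19 -0.1   0.15] [ 0.2 -1.2  4.2]
```

```bash
python3 -m jog '[{"x":0,"y":-0.2,"z":0,"ax":0,"ay":-0.08,"az":0,"grip":40},{"x":0,"y":-0.3,"z":0,"ax":0,"ay":-0.16,"az":0,"grip":40},{"x":0,"y":-0.3,"z":0,"ax":0,"ay":-0.24,"az":0,"grip":40},{"x":0,"y":-0.3,"z":0,"ax":0,"ay":-0.32,"az":0,"grip":40},{"x":0,"y":-0.3,"z":0,"ax":0,"ay":-0.32,"az":0,"grip":40}]'
python3 -c "
from h import *
s=read_state();print(np.round(s['torque'],2),np.round(s['force'],1))
w=cam('wrist');cv2.imwrite('pics/w10.png',w['color'][:,:,::-1])
w=cam('side');cv2.imwrite('pics/s10.png',cv2.resize(w['color'][150:270,230:390,::-1],None,fx=5,fy=5))"
```

```text
clock: 12.2
eef_pos: [483.3, 32.7, 120.5]
tool_rot: [-1.571, -0.001, 0.666]
force: [0.1, -1.2, 8.6]
width: 50.3
[-0.15  0.03  0.05] [ 0.1 -1.2  8.6]
```

View pics/w10.png

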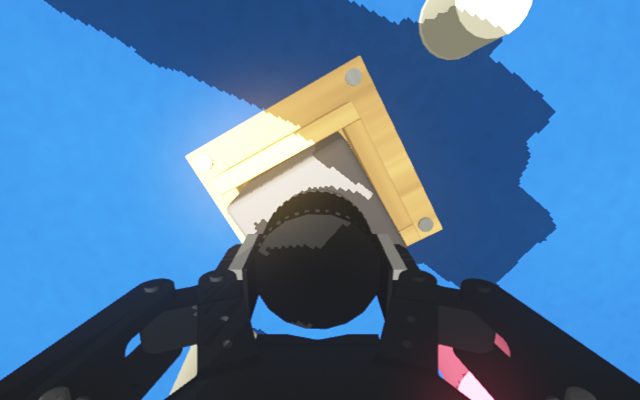

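View pics/s10.png

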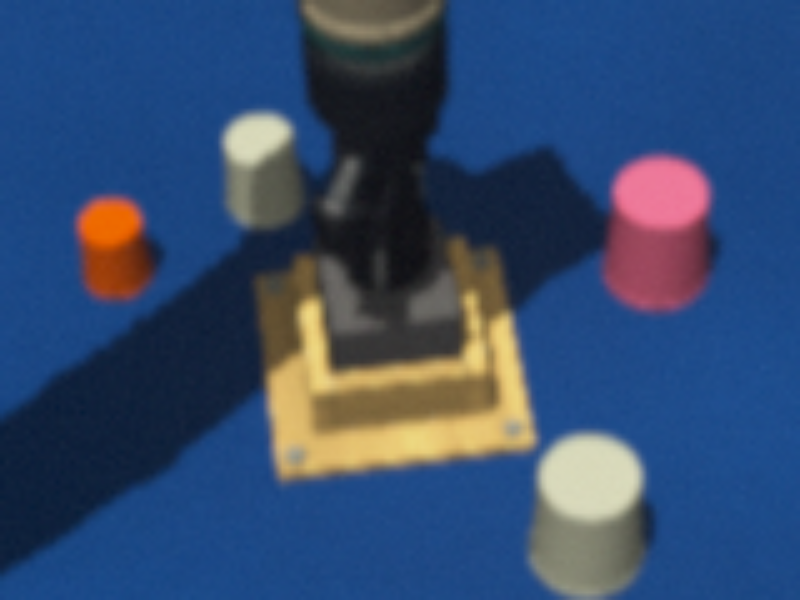

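Turned 1.32 rad. The upward push rose to 8.6 N, so the seal is lifting the cap. Raising gently and watching for jar weight (−4 to −8 N).

```bash
python3 -m jog '[{"x":0,"y":-1,"z":0,"ax":0,"ay":0,"az":0,"grip":40},{"x":0,"y":-2,"z":0,"ax":0,"ay":0,"az":0,"grip":40},{"x":0,"y":-3,"z":0,"ax":0,"ay":0,"az":0,"grip":40},{"x":0,"y":-3,"z":0,"ax":0,"ay":0,"az":0,"grip":40}]'
python3 -m jog '[{"x":0,"y":-1,"z":0,"ax":0,"ay":0,"az":0,"grip":40},{"x":0,"y":-3,"z":0,"ax":0,"ay":0,"az":0,"grip":40},{"x":0,"y":-5,"z":0,"ax":0,"ay":0,"az":0,"grip":40},{"x":0,"y":-5,"z":0,"ax":0,"ay":0,"az":0,"grip":40}]'
python3 -c "
from h import *
s=read_state();print(np.round(s['torque'],2),np.round(s['force'],1))
w=cam('wrist');cv2.imwrite('pics/w11.png',w['color'][:,:,::-1])
w=cam('scene');cv2.imwrite('pics/c11.png',cv2.resize(w['color'][130:250,270:430,::-1],None,fx=5,fy=5))"
```

```text
clock: 12.7
eef_pos: [482.5, 32.8, 122.7]
tool_rot: [-1.571, 0.0, 0.665]
force: [0.6, -0.4, -0.9]
width: 50.1
clock: 13.1
eef_pos: [482.2, 32.6, 128.0]
tool_rot: [-1.57, 0.001, 0.666]
force: [-0.6, -0.1, -0.7]
width: 49.8
[-0.   -0.    0.02] [-0.6 -0.1 -0.7]
```

View pics/c11.png

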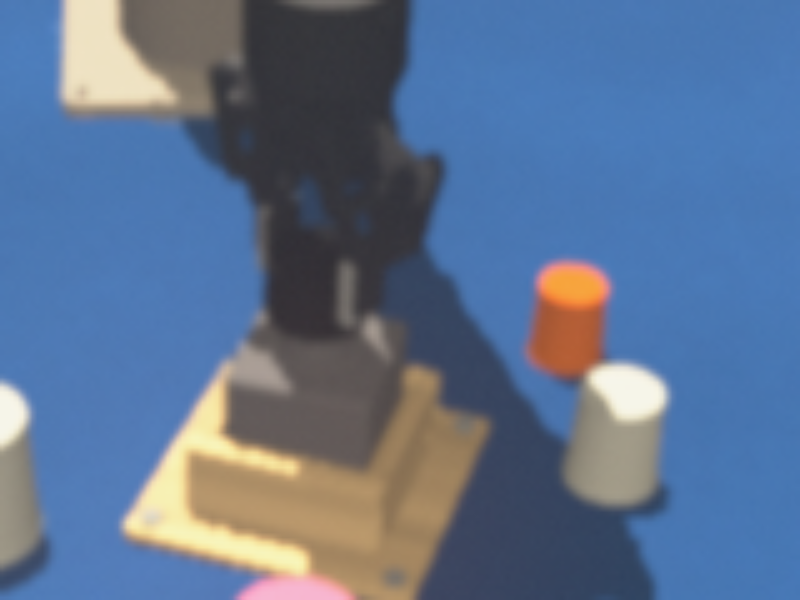

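The force is −0.7 N, which is just the cap's weight, and the jar is still seated in the holder. Raising to about 30 mm above the mouth.

```bash
python3 -m jog '[{"x":0,"y":-6,"z":0,"ax":0,"ay":0,"az":0,"grip":40},{"x":0,"y":-15,"z":0,"ax":0,"ay":0,"az":0,"grip":40},{"x":0,"y":-25,"z":0,"ax":0,"ay":0,"az":0,"grip":40},{"x":0,"y":-34,"z":0,"ax":0,"ay":0,"az":0,"grip":40},{"x":0,"y":-39,"z":0,"ax":0,"ay":0,"az":0,"grip":40}]'
python3 -m jog '[{"x":0,"y":0,"z":0,"ax":0,"ay":0,"az":0,"grip":40},{"x":0,"y":0,"z":0,"ax":0,"ay":0,"az":0,"grip":40},{"x":0,"y":0,"z":0,"ax":0,"ay":0,"az":0,"grip":40},{"x":0,"y":0,"z":0,"ax":0,"ay":0,"az":0,"grip":40},{"x":0,"y":0,"z":0,"ax":0,"ay":0,"az":0,"grip":40}]'
python3 -c "
from h import *
delta([483.2,32.4,167])
w=cam('side');cv2.imwrite('pics/s12.png',cv2.resize(w['color'][140:260,230:390,::-1],None,fx=5,fy=5))
print('side mouth,rim',proj(w,[[483.2,32.4,117],[483.2,32.4,147]]),'shoulder',proj(w,[[483.2,32.4,88]]))
w=cam('scene');cv2.imwrite('pics/c12.png',cv2.resize(w['color'][130:250,270:430,::-1],None,fx=5,fy=5))
print('scene mouth,rim',proj(w,[[483.2,32.4,117],[483.2,32.4,147]]))"
```

```text
clock: 13.7
eef_pos: [483.2, 32.7, 168.3]
tool_rot: [-1.572, -0.002, 0.666]
force: [0.0, -0.2, 0.3]
width: 50.1
clock: 14.2
eef_pos: [482.5, 32.6, 166.6]
tool_rot: [-1.57, 0.001, 0.666]
force: [0.0, -0.7, -0.5]
width: 50.1
pos [482.5  32.6 166.6] rot [-1.57e+00  1.00e-03  6.66e-01] q7 0.63 delta tool [ 0.4 -0.4 -0.6]
side mouth,rim [[306.31564885 197.230496  ]
 [305.94299059 190.24847541]] shoulder [[306.66424451 203.76168651]]
scene mouth,rim [[333.07293348 189.61577487]
 [333.43912866 179.36592373]]
```

View pics/c12.png

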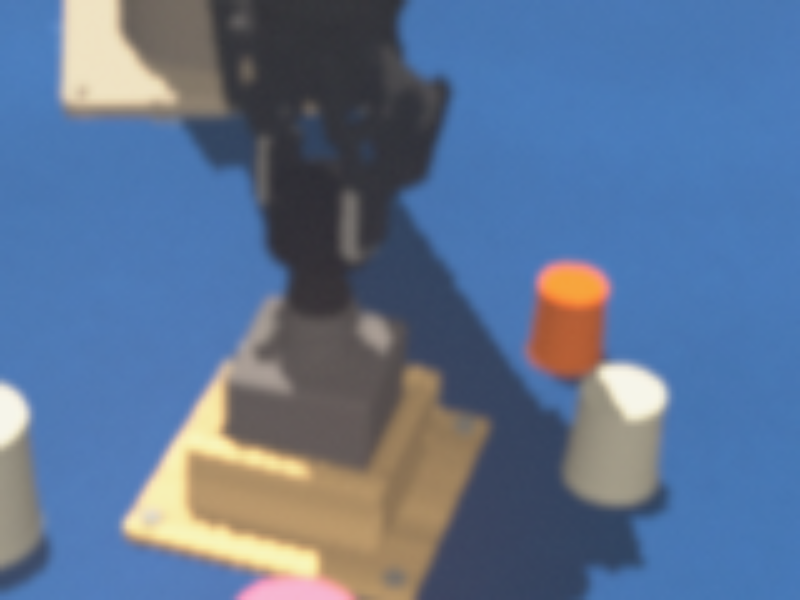

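View pics/s12.png

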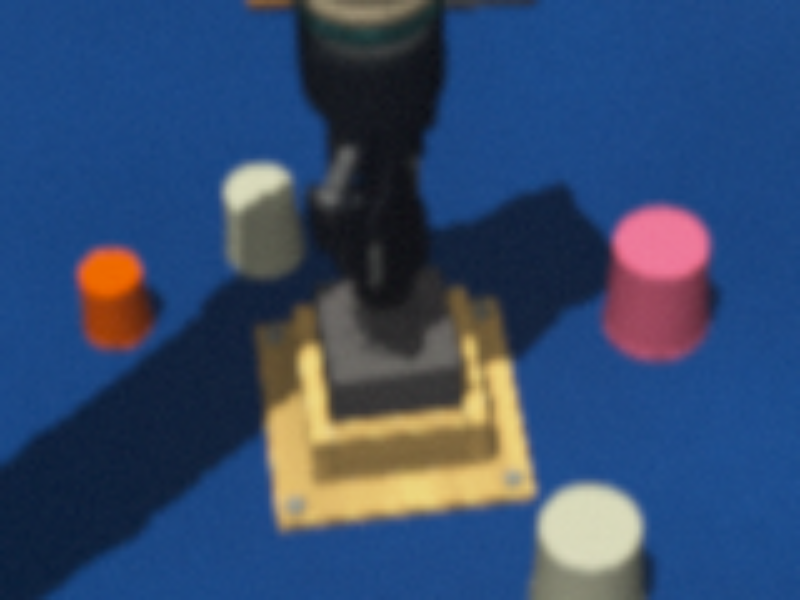

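The scene view shows the cap held level, with its rim front at about (317,265) in the crop. The bare neck is visible below it, the jar is seated and the cup stands upright. Measured z agrees with a clearance of about 30 mm and the arm is still. Handing in.

```bash
python3 -c "
from h import *
s=read_state();print(np.abs(s['qd']).max(),s['width'],s['force'])
print(finish_job())"
```

```text
0.0032475874750697 49.794409044197984 [ 0.27942828 -0.00800566 -1.63691286]
the job is handed in; nothing more can be done
None
```

I moved the cup, unscrewed the cap and handed the job in at about 14.4 s, with the gripper still holding the cap. `finish_job()` gives no verdict, so what follows rests on my own checks.

- **Cup:** I lifted it off the cap and stood it mouth down at about (510, −140), roughly 170 mm from the holder. All three camera views showed it upright after I let go.
- **Cap:** I turned it 1.32 rad anticlockwise, following the thread's rise. The turning moment stayed under 0.3 N m, so I saw no sign of slipping. The first lift then carried only −0.7 N, about the cap's own weight, which means the threads had let go and the jar was not coming up with it.
- **End state:** The arm was still (joint speeds below 0.004 rad/s), with the tool vertical. The opening was about 50 mm, so the cap was still gripped. Its rim was about 30 mm above the jar's mouth and within about 1 mm of the jar's axis, by the tool position. In the last pictures the bare neck shows below the cap, the jar is down in its holder, and the cup is upright.

No check failed. The opening read about 2 mm less than the known diameters on both the cup and the cap, and a force reading at the very end was −1.6 N against −0.5 N just before. I took the first as a steady offset of the gripper and the second as noise. I did not measure the tin, tape and brush again, but the arm never went near them.

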